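# Shake out the loose socket

## Task

One of the three closed socket-set cases has a socket that has come out of its clip. Pick the cases up and shake them one at a time until you have the one that rattles, setting every quiet one back where it stood, lid up. Take the rattling case in the gripper, hold it lid up and still over the middle of the magnetic parts bowl, about 10 cm above it, so that the mechanic can open it there without losing anything, and finish while holding it; leave the spray can, the spanner and the impact socket alone.

Things in the scene. Friction and masses are not known exactly. Their poses are not given: they have to be found in the camera images.
- case_a_center (a point): closed black socket-set case, one of three alike (red panel on the lid; latches and hinges on the long sides, clear of their middle), 150 mm long (x), 64 wide (y), 46 high; this point is its middle, 23 mm above its underside; z points up through the lid. Latched shut; 280 to 600 g, differing with what is clipped inside; grip it across its width
- case_b_center (a point): second case, same size, point and axes. In one of the three cases (any) a steel socket 26 by 38 mm, 130 g, lies loose in a room 142 by 56 by 33 mm and slides end to end with a knock when the case is shaken or rocked lengthwise (it starts to slide at about 7 degrees of tilt and stays where it is when level); in the other two nothing moves
- case_c_center (a point): third case, same size, point and axes
- bowl_rim (a point): round grey metal parts bowl, 140 mm across the rim and 32 mm high, held by its magnet to the bench; this point is the middle of its mouth, 32 mm above the bench
- spray_can: upright aerosol can, red and black with a white cap, 65 mm across and 199 mm high; origin at the middle of its underside
- spanner: steel spanner lying flat, 200 mm long along its x; origin at its middle, on the bench
- impact_socket: upright dark steel impact socket with a blue band, 34 mm across and 75 mm high; origin at the middle of its underside
There are look-alikes about, which are no part of the job. What is shaped like the part that bears case_c_center but green, orange or turquoise is not meant.

How it is judged (in metres and radians):
On the way:
1. the case with the loose socket is held clear of the bench and shaken so that the socket inside slides or knocks (((distance between case_a_center and loose_socket below 0.08 m and height (world z) of case_a_center above 0.05 m and contact force between case_a and the fingers above 1 N and (x of loose_socket in the frame of case_a_center above 0.03 m or x of loose_socket in the frame of case_a_center below -0.03 m or y of loose_socket in the frame of case_a_center above 0.013 m or y of loose_socket in the frame of case_a_center below -0.013 m or contact force between loose_socket and case_a above 4 N)) or (distance between case_b_center and loose_socket below 0.08 m and height (world z) of case_b_center above 0.05 m and contact force between case_b and the fingers above 1 N and (x of loose_socket in the frame of case_b_center above 0.03 m or x of loose_socket in the frame of case_b_center below -0.03 m or y of loose_socket in the frame of case_b_center above 0.013 m or y of loose_socket in the frame of case_b_center below -0.013 m or contact force between loose_socket and case_b above 4 N)) or (distance between case_c_center and loose_socket below 0.08 m and height (world z) of case_c_center above 0.05 m and contact force between case_c and the fingers above 1 N and (x of loose_socket in the frame of case_c_center above 0.03 m or x of loose_socket in the frame of case_c_center below -0.03 m or y of loose_socket in the frame of case_c_center above 0.013 m or y of loose_socket in the frame of case_c_center below -0.013 m or contact force between loose_socket and case_c above 4 N)))).
At the end, for the whole second after the job is handed in: The case with the loose socket is in the gripper, still, its middle within 50 mm of the bowl's middle seen from above and 60 to 200 mm above the rim, lid up within 15 degrees; the other two stand lid up on the bench within 60 mm of where they began, not touched (((distance between case_a_center and loose_socket below 0.08 m and contact force between case_a and the fingers above 2 N and horizontal distance between case_a_center and bowl_rim below 0.05 m and z of case_a_center in the frame of bowl_rim between 0.06 and 0.2 m and angle between case_a_center's own z axis and vertical below 0.26 rad and linear speed of case_a below 0.03 m/s and distance of each of case_b_center, case_c_center from where it was at the start of the episode below 0.06 m and height (world z) of each of case_b_center, case_c_center below 0.029 m and angle between each of case_b_center, case_c_center's own z axis and vertical below 0.1 rad and contact force between each of case_b, case_c and the fingers below 0.2 N) or (distance between case_b_center and loose_socket below 0.08 m and contact force between case_b and the fingers above 2 N and horizontal distance between case_b_center and bowl_rim below 0.05 m and z of case_b_center in the frame of bowl_rim between 0.06 and 0.2 m and angle between case_b_center's own z axis and vertical below 0.26 rad and linear speed of case_b below 0.03 m/s and distance of each of case_a_center, case_c_center from where it was at the start of the episode below 0.06 m and height (world z) of each of case_a_center, case_c_center below 0.029 m and angle between each of case_a_center, case_c_center's own z axis and vertical below 0.1 rad and contact force between each of case_a, case_c and the fingers below 0.2 N) or (distance between case_c_center and loose_socket below 0.08 m and contact force between case_c and the fingers above 2 N and horizontal distance between case_c_center and bowl_rim below 0.05 m and z of case_c_center in the frame of bowl_rim between 0.06 and 0.2 m and angle between case_c_center's own z axis and vertical below 0.26 rad and linear speed of case_c below 0.03 m/s and distance of each of case_a_center, case_b_center from where it was at the start of the episode below 0.06 m and height (world z) of each of case_a_center, case_b_center below 0.029 m and angle between each of case_a_center, case_b_center's own z axis and vertical below 0.1 rad and contact force between each of case_a, case_b and the fingers below 0.2 N))); the arm keeps its last pose, push and grip.
It fails at once if the spray can, spanner or impact socket is moved more than 30 mm, or an upright one is tipped (distance of any of spray_can, spanner, impact_socket from where it was at the start of the episode above 0.03 m or angle between any of spray_can, impact_socket's own z axis and vertical above 0.3 rad).
It also fails if it takes over 72 s, if anything falls off the work surface, if the arm or the gripper's body presses on something with over 40 N, if the wrist force passes 120 N, or if a joint passes its speed limit or range.

## Robot

A 6-joint arm with a two-finger parallel gripper is mounted at the origin on the work surface. World frame = base frame: x ahead of the robot, y to its left, z up, the work surface at z = 0. Lengths are in mm, angles in rad, forces in N, time in s.
With the tool pointing down it reaches from about 375 to 825 mm from the base axis. Payload 5.5 kg.
Tool frame: the origin (TCP) lies on the centre line of the jaws, within the pads' length; the fingertips stand 25 mm ahead of it and the grasp point (between the pads) lies 6 mm ahead of it (bot.tip_extent is the z of the fingertips in the tool frame, in mm); z points along the fingers, y is the line along which they close (so a half turn about z gives the same grasp; the last joint's range is limited). The gripper opens to 85 mm and grips with 20 to 120 N. Pads are 22 mm wide; open, the fingers measure 114 mm over their backs; the gripper's body (76 mm by 85 mm) begins 54 mm behind the grasp point. The pads swing forward as they close: fully open they stand 13 mm farther back than shut.
Start: joints at [-1.29, 0.314, -0.047, 1.21, 0, 1.571], TCP at [166.271, -576.497, 256.299] pointing down, gripper open.
Joint ranges: [-2.67, 2.67], [-0.69, 1.73], [-1.03, 1.25], [-2.08, 2.16], [-1.42, 1.45], [-3.14, 3.14]. Speed limits (rad/s): [2.39, 2.39, 3.01, 3.14, 3.14, 3.14].

## Interface

Orientations are given as [roll, pitch, yaw] about the fixed x, y, z axes, in that order (R = Rz(yaw) Ry(pitch) Rx(roll)).
In Python, from station import bot, get_image, camera_params gives the robot as it stands.
- The arm moves only by the tool send_rows, never from a script. Its argument "steps" is one flat list of numbers, 7 for each row, row after row: the turn, a rotation vector about the tool's x, y, z in degrees, then the shift along the tool's x, y, z in mm, then the opening, from 0 (shut) to 1 (fully open). In form: [rx, ry, rz, tx, ty, tz, claw, rx, ry, rz, tx, ty, tz, claw, ...]. A call has 1 to 20 rows; each row is the pose to reach, as a shift and turn from the pose commanded when the call began, along the tool's axes at that moment; what a row does not reach only later rows make up. A row lasts 1/12 s, in which the tool goes at most 41.7 mm and 7.16 degrees, less where a joint would pass 70% of its speed; a pose out of reach is approached as far as the arm can. A call with a gripper value outside its range is refused whole. The fingers move at their own pace and stop on an object; the grip force is fixed at half the most. Time passes only in rows, so rows that repeat a pose let the fingers close. It gives the time, the measured TCP pose, the force, the opening and the grip force at its end, in the units of the state.
- bot.get_obs(): the state, without advancing time (a new reading comes with each control period).
- get_image(name): name is "scene" or "side" or "wrist"; returns (picture, depth): 480x640x3 uint8, blue, green, red; 480x640 float32, mm along the optical axis (not along the pixel's ray), 0 where there is no reading.
- camera_params(name): a dict with "fx", "fy", "cx", "cy" (pixels), "k1" (the pictures are not rectified: a ray, as slopes to the right and down, at radius r is drawn at 1 + k1 r^2 times it, then the intrinsics apply), "T" (4x4, takes a point from camera to world coordinates); the wrist camera has in their place "mount" (4x4, takes a point from camera to tool coordinates, whose origin is the TCP and whose axes are the flange's). Camera axes: x right, y down, z forward; pixel columns grow to the right and rows downward; lengths in mm; the calibration is good to about 2 mm. A picture is of the moment at which its call begins: read the wrist's pose just before it. camera_params takes no time and is no camera call.
- bot.sign_off(): hands the job in; it is judged then, once.
The state is a dict: "time": time; "joint_pos": joint angles; "qd": joint speeds; "effort": joint torques, N m; "eef_pos": TCP position; "orientation": TCP orientation; "contact_force": force on the tool from outside, world axes, zero at the start; "wrist_torque": the same for the moment, N m; "grip_width": finger opening in mm; "gripper_force": force on a finger pad.
Only numpy, scipy, OpenCV 4.12 (cv2) and the standard library are available. Lean on these libraries where they do the work, as an engineer would, in place of code of your own. Each camera call takes 0.05 s, during which the arm holds its last target. There are 200 camera calls.

## Working session

There is one attempt and no reset: what is moved stays moved. The work goes in short steps, Python scripts to look and compute and a tool call to move; the robot and the scene stay as the last step left them, time stands still between calls to the robot, and variables do not carry over. Pictures are saved under pics/ and viewed, at most 10 in all, crops included, and the job is handed in when it is done.

Besides the shell and the picture viewer there is one more tool, called after ">>>" by a JSON object that holds its "api" and its "payload", one argument or row to a line. send_rows: Moves the arm, as the interface text tells. Its arguments: {"type":"object","properties":{"steps":{"type":"array","items":{"type":"number"}}},"required":["steps"]}

```bash
mkdir -p pics
cat > h.py <<'E'
import numpy as np, cv2
from scipy.spatial.transform import Rotation as R
from station import bot, get_image, camera_params
def pose():
    o=bot.get_obs(); T=np.eye(4); T[:3,:3]=R.from_euler('xyz',o['orientation']).as_matrix(); T[:3,3]=o['eef_pos']; return o,T
def camT(name):
    p=camera_params(name)
    return p, (p['T'] if 'T' in p else pose()[1]@np.array(p['mount']))
def pts(d,p,T,uv):
    uv=np.array(uv,float)
    K=np.array([[p['fx'],0,p['cx']],[0,p['fy'],p['cy']],[0,0,1]])
    s=cv2.undistortPoints(uv.reshape(-1,1,2),K,np.array([p['k1'],0,0,0.])).reshape(-1,2)
    z=np.array([d[int(v),int(u)] for u,v in uv])
    c=np.c_[s*z[:,None],z,np.ones(len(z))]
    return (c@np.array(T).T)[:,:3]
E
python3 - <<'E'
from h import *
for n in ['scene','side']:
    i,d=get_image(n); cv2.imwrite(f'pics/{n}0.png',i); np.save(n+'.npy',d)
print(bot.get_obs())
for n in ['scene','side','wrist']: print(camera_params(n))
E
```

```text
{'time': 0.1, 'joint_pos': array([-1.29001576e+00,  3.14197990e-01, -4.79237880e-02,  1.21021983e+00,
       -7.11521966e-06,  1.57081091e+00]), 'qd': array([-0.00082342, -0.00100332,  0.0012448 , -0.00205775,  0.00161075,
        0.00099508]), 'effort': array([ 4.26335246e-04, -5.40766203e+01,  3.40541661e+01,  1.11687559e-02,
       -8.16818851e-05, -1.86045338e-05]), 'eef_pos': array([ 166.13293562, -576.05901235,  255.51941779]), 'orientation': array([-3.14004738e+00,  7.13773904e-06,  2.80765995e-01]), 'contact_force': array([-0.09543163, -0.79377536, -0.36176093]), 'wrist_torque': array([-0.0397878 , -0.04927254,  0.04764572]), 'gripper_force': 0.0, 'grip_width': 85.68350565952305}
{'fx': 461.68415884692064, 'fy': 461.68415884692064, 'cx': 322.3751993637099, 'cy': 233.84810519474553, 'k1': -0.015714600856458965, 'T': array([[-6.21515128e-01,  4.86286954e-01, -6.14201876e-01,
         1.06388978e+03],
       [ 7.83396959e-01,  3.82937723e-01, -4.89538462e-01,
         4.74809700e+02],
       [-2.85509940e-03, -7.85419441e-01, -6.18957309e-01,
         6.50859651e+02],
       [ 0
[... 338 characters left out ...]
, -6.45286914e-01,
         8.10409004e+02],
       [ 1.16888909e-02, -7.41535264e-01, -6.70812062e-01,
         8.98941192e+02],
       [ 0.00000000e+00,  0.00000000e+00,  0.00000000e+00,
         1.00000000e+00]])}
{'fx': 376.2161110780089, 'fy': 376.2161110780089, 'cx': 320.04896084262583, 'cy': 243.08628682130887, 'k1': -0.0004565813113916828, 'mount': array([[-1.34414619e-03, -9.53975200e-01, -2.99882497e-01,
         7.71986048e+01],
       [ 9.99998526e-01, -9.61870221e-04, -1.42237003e-03,
         1.28022744e+00],
       [ 1.06845769e-03, -2.99883966e-01,  9.53975086e-01,
        -1.17729233e+02],
       [ 0.00000000e+00,  0.00000000e+00,  0.00000000e+00,
         1.00000000e+00]])}
```

View pics/scene0.png

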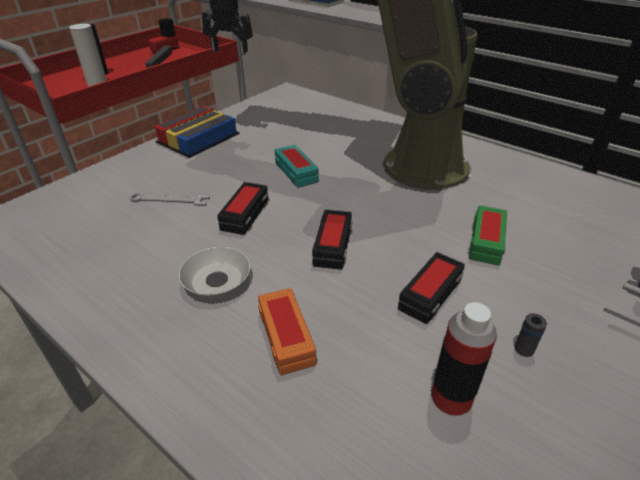

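View pics/side0.png

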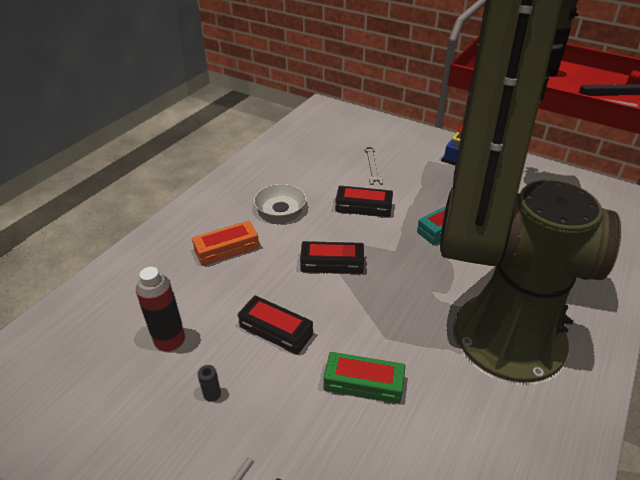

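The scene view shows three black cases with red panels at (243,207), (333,238) and (432,286). The look-alikes are turquoise (297,165), green (490,233) and orange (287,330). The bowl is at (216,275), the can at (465,360), the impact socket at (530,335) and the spanner at (170,199). I choose the three black ones.

Run:
```python
from h import *
def red(n):
    i=cv2.imread(f'pics/{n}0.png').astype(int); d=np.load(n+'.npy'); p,T=camT(n)
    m=((i[...,2]>110)&(i[...,1]<70)&(i[...,0]<70)).astype(np.uint8)
    return i,d,p,T,cv2.connectedComponents(m)[1]
for n,seeds in (('scene',[(243,205),(333,232),(436,280),(490,225),(287,318),(297,157)]),('side',[(364,194),(331,251),(275,317),(364,371)])):
    i,d,p,T,l=red(n)
    for u,v in seeds:
        k=l[v,u]; ys,xs=np.nonzero((l==k)&(d>0)); P=pts(d,p,T,np.c_[xs,ys])
        P=P[abs(P[:,2]-np.median(P[:,2]))<6]
        (c,s,a)=cv2.minAreaRect(P[:,:2].astype(np.float32))
        if s[0]<s[1]: s=s[::-1]; a+=90
        print(n,(u,v),k,len(P),np.round(c),np.round(s),'long axis deg',round((a+90)%180-90,1),'z',round(np.median(P[:,2])))
i,d,p,T,l=red('scene')
print(pts(d,p,T,[(181,272),(250,268),(216,250),(212,292),(217,280),(477,315),(532,320),(135,197),(208,200)]).round())
im=cv2.imread('pics/scene0.png')[170:350,180:520]; cv2.imwrite('pics/crop.png',cv2.resize(im,None,fx=2.3,fy=2.3))
```

```text
scene (243, 205) 31 437 [ 477. -231.] [109.  41.] long axis deg 21.6 z 48
scene (333, 232) 33 565 [440.   5.] [110.  40.] long axis deg 28.5 z 48
scene (436, 280) 34 831 [439. 244.] [109.  40.] long axis deg 1.2 z 48
scene (490, 225) 32 519 [218. 265.] [107.  38.] long axis deg 19.3 z 48
scene (287, 318) 35 1107 [691.  94.] [109.  40.] long axis deg 57.4 z 48
scene (297, 157) 30 258 [ 252. -263.] [107.  37.] long axis deg 65.1 z 49
side (364, 194) 11 351 [ 476. -230.] [107.  43.] long axis deg 23.1 z 46
side (331, 251) 30 507 [439.   7.] [107.  44.] long axis deg 29.7 z 46
side (275, 317) 54 761 [439. 246.] [111.  42.] long axis deg 0.6 z 46
side (364, 371) 55 997 [216. 266.] [108.  44.] long axis deg 20.2 z 46
[[ 716. -160.   30.]
 [ 603.  -85.    2.]
 [ 628. -156.   30.]
 [ 700.  -91.    5.]
 [ 672. -108.    6.]
 [ 626.  380.  200.]
 [ 461.  429.   77.]
 [ 601. -495.    9.]
 [ 490. -350.    2.]]
```

View pics/crop.png

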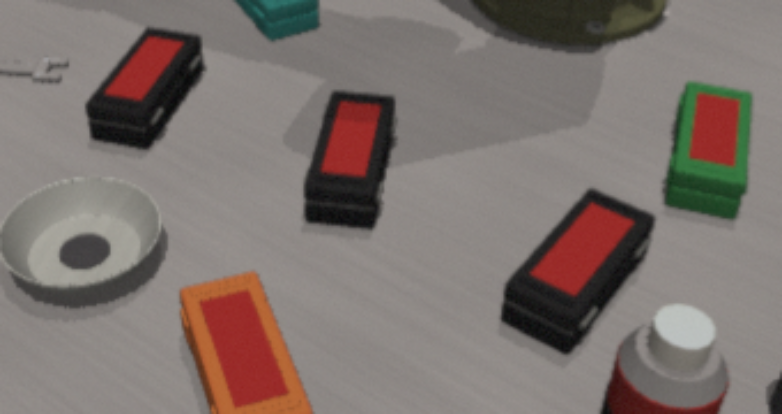

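The crop confirms three black cases with red lids. A is at (477,-231) at 22°, B at (440,6) at 29°, C at (439,245) at 1°. The bowl is at about (670,-105).

```bash
cat >> h.py <<'E'
def rot(yaw,tilt=0): return R.from_euler('z',yaw,degrees=True)*R.from_euler('x',180,degrees=True)*R.from_euler('y',tilt,degrees=True)
def rel(a,b):
    "a,b=(x,y,z,yaw deg): shift and turn from a to b in a's tool axes"
    A,B=rot(a[3]),rot(b[3]); return ((A.inv()*B).as_rotvec(degrees=True).round(1).tolist(), A.inv().apply(np.subtract(b[:3],a[:3])).round(1).tolist())
def reds(seed=None):
    o,_=pose(); p,T=camT('wrist'); i,d=get_image('wrist'); I=i.astype(int)
    m=((I[...,2]>110)&(I[...,1]<75)&(I[...,0]<75)).astype(np.uint8); _,l,st,_=cv2.connectedComponentsWithStats(m)
    for k in range(1,len(st)):
        if st[k,4]<1500: continue
        ys,xs=np.nonzero((l==k)&(d>0)); P=pts(d,p,T,np.c_[xs,ys]); c,s,a=cv2.minAreaRect(P[:,:2].astype(np.float32))
        if s[0]<s[1]: s=s[::-1]; a+=90
        print(np.round(c,1),np.round(s),round((a+90)%180-90,1),np.median(P[:,2]).round(1))
    return i
E
python3 - <<'E'
from h import *
print(rel((166.3,-576.5,256.3,np.degrees(.281)),(477,-231,160,22)))
E
```

```text
([0.0, 0.0, -5.9], [394.3, -245.8, 96.3])
```

>>> {"api": "send_rows", "payload": {
  "steps": [0,0,-5.9,394.3,-245.8,96.3,1,0,0,-5.9,394.3,-245.8,96.3,1,0,0,-5.9,394.3,-245.8,96.3,1,0,0,-5.9,394.3,-245.8,96.3,1,0,0,-5.9,394.3,-245.8,96.3,1,0,0,-5.9,394.3,-245.8,96.3,1,0,0,-5.9,394.3,-245.8,96.3,1,0,0,-5.9,394.3,-245.8,96.3,1,0,0,-5.9,394.3,-245.8,96.3,1,0,0,-5.9,394.3,-245.8,96.3,1,0,0,-5.9,394.3,-245.8,96.3,1,0,0,-5.9,394.3,-245.8,96.3,1,0,0,-5.9,394.3,-245.8,96.3,1,0,0,-5.9,394.3,-245.8,96.3,1,0,0,-5.9,394.3,-245.8,96.3,1]
}}

```text
time: 1.35
eef_pos: [476.4, -231.4, 159.9]
orientation: [-3.142, 0.001, 0.384]
contact_force: [-0.2, -1.1, -0.6]
grip_width: 85.1
gripper_force: 0.0
```

Run:
```python
from h import *
i=reds(); cv2.imwrite('pics/w1.png',i); o=bot.get_obs(); print(o['time'],o['eef_pos'],np.degrees(o['orientation']),o['contact_force'],o['wrist_torque'],o['joint_pos'])
```

```text
[ 476.7 -231.2] [108.  40.] 21.7 46.9
1.4 [ 476.31184858 -231.84400453  160.09730992] [1.79994192e+02 2.67529907e-02 2.19201490e+01] [0.01980121 1.68389135 0.40460382] [-0.01653483 -0.06176054 -0.03333407] [-4.52750987e-01  2.42730557e-01 -3.68618012e-01  9.59685867e-01
 -4.14248030e-04  2.30626292e+00]
```

View pics/w1.png

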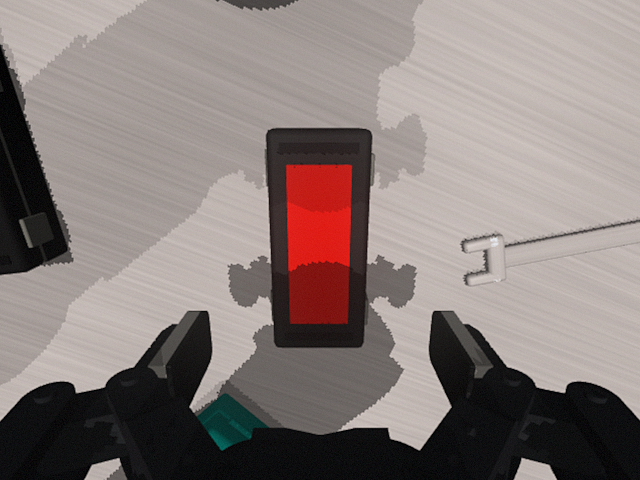

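The wrist view has the black case centred at (320,238), squarely between the fingers. The spanner is at (480,260), clear of them. I'll descend and close.

>>> {"api": "send_rows", "payload": {
  "steps": [0,0,0,0,0,40,1,0,0,0,0,0,80,1,0,0,0,0,0,110,1,0,0,0,0,0,126,1,0,0,0,0,0,126,1,0,0,0,0,0,126,0,0,0,0,0,0,126,0,0,0,0,0,0,126,0,0,0,0,0,0,126,0,0,0,0,0,0,126,0,0,0,0,0,0,126,0]
}}

```text
time: 2.32
eef_pos: [478.0, -232.1, 35.8]
orientation: [3.139, -0.001, 0.383]
contact_force: [-3.3, -0.9, 7.5]
grip_width: 63.1
gripper_force: 69.1
```

>>> {"api": "send_rows", "payload": {
  "steps": [0,0,0,0,0,-20,0,0,0,0,0,0,-55,0,0,0,0,0,0,-90,0,0,0,0,0,0,-115,0,0,7,0,0,0,-115,0,0,14,0,0,0,-115,0,0,21,0,0,0,-115,0,0,26,0,0,0,-115,0,0,26,0,0,0,-115,0,0,26,0,0,0,-115,0,0,26,0,0,0,-115,0,0,26,0,0,0,-115,0,0,19,0,0,0,-115,0,0,12,0,0,0,-115,0,0,5,0,0,0,-115,0,0,0,0,0,0,-115,0,0,0,0,0,0,-115,0,0,0,0,0,0,-115,0,0,0,0,0,0,-115,0]
}}

```text
time: 3.9
eef_pos: [477.4, -230.5, 148.6]
orientation: [-3.141, -0.001, 0.385]
contact_force: [1.0, 0.7, -4.9]
grip_width: 63.3
gripper_force: 68.7
```

```bash
cat > ft.py <<'E'
from h import *
L=[]
for k in range(5):
    o,T=pose(); L.append(np.r_[T[:3,:3].T@o['contact_force'],T[:3,:3].T@o['wrist_torque']])
    get_image('wrist')
L=np.array(L); print(o['time'],o['eef_pos'].round(1),np.degrees(o['orientation']).round(1),o['grip_width']); print('tool F,M',L.mean(0).round(3)); print('sd',L.std(0).round(3))
E
python3 ft.py
```

```text
4.1 [ 476.1 -231.3  149. ] [-180.    -0.    21.9] 62.902365858896786
tool F,M [-0.275 -0.231  4.742 -0.007 -0.008 -0.023]
sd [0.834 0.3   0.625 0.027 0.028 0.014]
```

>>> {"api": "send_rows", "payload": {
  "steps": [0,-7,0,0,0,0,0,0,-14,0,0,0,0,0,0,-21,0,0,0,0,0,0,-26,0,0,0,0,0,0,-26,0,0,0,0,0,0,-26,0,0,0,0,0,0,-26,0,0,0,0,0,0,-26,0,0,0,0,0,0,-19,0,0,0,0,0,0,-12,0,0,0,0,0,0,-5,0,0,0,0,0,0,0,0,0,0,0,0,0,0,0,0,0,0,0,0,0,0,0,0,0,0,0,0,0,0,0,0,0]
}}

```text
time: 5.4
eef_pos: [476.7, -231.6, 150.0]
orientation: [3.14, 0.0, 0.383]
contact_force: [0.3, -0.8, -3.9]
grip_width: 63.4
gripper_force: 68.6
```

```bash
python3 ft.py
```

```text
5.6 [ 477.8 -230.8  148.8] [-180.     0.    22.1] 63.005458943163546
tool F,M [ 2.590e-01  2.500e-02  4.219e+00 -1.500e-02  4.500e-02  3.000e-03]
sd [0.129 0.779 0.338 0.012 0.019 0.024]
```

Case A changed by only about 0.05 N·m, and in the wrong direction (a loose socket would give about 0.13), so it is quiet. I'll set it back.

>>> {"api": "send_rows", "payload": {
  "steps": [0,0,0,0,0,40,0,0,0,0,0,0,78,0,0,0,0,0,0,100,0,0,0,0,0,0,110,0,0,0,0,0,0,114,0,0,0,0,0,0,114,0,0,0,0,0,0,114,1,0,0,0,0,0,114,1,0,0,0,0,0,114,1,0,0,0,0,0,114,1,0,0,0,0,0,114,1]
}}

```text
time: 6.57
eef_pos: [477.6, -231.3, 35.4]
orientation: [3.141, -0.001, 0.384]
contact_force: [0.5, 0.5, -0.2]
grip_width: 85.4
gripper_force: 0.0
```

Run:
```python
from h import *
print(rel((477,-231,35,22),(439.5,6,170,29)), rel((477,-231,35,22),(477,-231,150,22)))
```

```text
([0.0, 0.0, -7.0], [54.0, -233.8, -135.0]) ([0.0, 0.0, 0.0], [-0.0, 0.0, -115.0])
```

>>> {"api": "send_rows", "payload": {
  "steps": [0,0,0,0,0,-35,1,0,0,0,0,0,-70,1,0,0,0,0,0,-110,1,0,0,-7,54,-233.8,-135,1,0,0,-7,54,-233.8,-135,1,0,0,-7,54,-233.8,-135,1,0,0,-7,54,-233.8,-135,1,0,0,-7,54,-233.8,-135,1,0,0,-7,54,-233.8,-135,1,0,0,-7,54,-233.8,-135,1,0,0,-7,54,-233.8,-135,1,0,0,-7,54,-233.8,-135,1]
}}

```text
time: 7.57
eef_pos: [439.8, 5.8, 170.2]
orientation: [3.141, -0.0, 0.507]
contact_force: [-0.2, 0.7, -0.4]
grip_width: 85.7
gripper_force: 0.0
```

Run:
```python
from h import *
i=reds(); o=bot.get_obs(); print(o['time'],o['eef_pos'],np.degrees(o['orientation']))
```

```text
[439.6   5. ] [108.  40.] 28.8 46.9
[ 480.5 -230.7] [101.  43.] 22.0 46.7
7.6167 [439.79455728   5.31947705 170.02115999] [ 1.79971518e+02 -4.73674221e-04  2.89524296e+01]
```

A is back at its place. B is aligned, so I'll grip, lift and rock it.

>>> {"api": "send_rows", "payload": {
  "steps": [0,0,0,0,0,40,1,0,0,0,0,0,80,1,0,0,0,0,0,115,1,0,0,0,0,0,136,1,0,0,0,0,0,136,1,0,0,0,0,0,136,0,0,0,0,0,0,136,0,0,0,0,0,0,136,0,0,0,0,0,0,136,0,0,0,0,0,0,136,0,0,0,0,0,0,136,0]
}}

```text
time: 8.53
eef_pos: [440.9, 5.6, 35.4]
orientation: [3.14, -0.002, 0.506]
contact_force: [-1.3, -2.3, 8.0]
grip_width: 63.1
gripper_force: 68.0
```

>>> {"api": "send_rows", "payload": {
  "steps": [0,0,0,0,0,-20,0,0,0,0,0,0,-55,0,0,0,0,0,0,-90,0,0,0,0,0,0,-115,0,0,7,0,0,0,-115,0,0,14,0,0,0,-115,0,0,21,0,0,0,-115,0,0,26,0,0,0,-115,0,0,26,0,0,0,-115,0,0,26,0,0,0,-115,0,0,26,0,0,0,-115,0,0,26,0,0,0,-115,0,0,19,0,0,0,-115,0,0,12,0,0,0,-115,0,0,5,0,0,0,-115,0,0,0,0,0,0,-115,0,0,0,0,0,0,-115,0,0,0,0,0,0,-115,0,0,0,0,0,0,-115,0]
}}

```text
time: 10.12
eef_pos: [439.8, 6.5, 148.5]
orientation: [-3.141, -0.001, 0.507]
contact_force: [0.1, -0.6, -4.2]
grip_width: 63.3
gripper_force: 69.7
```

```bash
python3 ft.py
```

```text
10.3167 [438.8   5.6 149.1] [ 1.80e+02 -1.00e-01  2.89e+01] 62.700086121697446
tool F,M [-0.402 -0.195  4.613  0.019 -0.048 -0.009]
sd [0.361 0.605 0.411 0.018 0.035 0.023]
```

>>> {"api": "send_rows", "payload": {
  "steps": [0,-7,0,0,0,0,0,0,-14,0,0,0,0,0,0,-21,0,0,0,0,0,0,-26,0,0,0,0,0,0,-26,0,0,0,0,0,0,-26,0,0,0,0,0,0,-26,0,0,0,0,0,0,-26,0,0,0,0,0,0,-19,0,0,0,0,0,0,-12,0,0,0,0,0,0,-5,0,0,0,0,0,0,0,0,0,0,0,0,0,0,0,0,0,0,0,0,0,0,0,0,0,0,0,0,0,0,0,0,0]
}}

```text
time: 11.62
eef_pos: [439.8, 5.6, 150.1]
orientation: [3.14, -0.0, 0.505]
contact_force: [-0.1, 1.0, -4.4]
grip_width: 63.3
gripper_force: 69.5
```

```bash
python3 ft.py
```

```text
11.8167 [440.5   6.3 148.9] [-180.    0.   29.] 63.332516329740685
tool F,M [ 0.513 -0.165  4.621 -0.03   0.019  0.014]
sd [0.534 0.539 0.199 0.026 0.028 0.017]
```

B gives the same pattern as A, so it looks quiet too. I'll set it back and test C.

>>> {"api": "send_rows", "payload": {
  "steps": [0,0,0,0,0,40,0,0,0,0,0,0,78,0,0,0,0,0,0,100,0,0,0,0,0,0,110,0,0,0,0,0,0,114,0,0,0,0,0,0,114,0,0,0,0,0,0,114,1,0,0,0,0,0,114,1,0,0,0,0,0,114,1,0,0,0,0,0,114,1,0,0,0,0,0,114,1]
}}

```text
time: 12.78
eef_pos: [440.0, 6.0, 35.1]
orientation: [3.141, -0.0, 0.506]
contact_force: [0.1, -0.2, 0.2]
grip_width: 85.1
gripper_force: 0.0
```

Run:
```python
from h import *
print(rel((439.5,6,35,29),(439,245,170,1)))
```

```text
([0.0, -0.0, 28.0], [115.4, -209.3, -135.0])
```

>>> {"api": "send_rows", "payload": {
  "steps": [0,0,0,0,0,-35,1,0,0,0,0,0,-70,1,0,0,0,0,0,-110,1,0,0,28,115.4,-209.3,-135,1,0,0,28,115.4,-209.3,-135,1,0,0,28,115.4,-209.3,-135,1,0,0,28,115.4,-209.3,-135,1,0,0,28,115.4,-209.3,-135,1,0,0,28,115.4,-209.3,-135,1,0,0,28,115.4,-209.3,-135,1,0,0,28,115.4,-209.3,-135,1,0,0,28,115.4,-209.3,-135,1]
}}

```text
time: 13.78
eef_pos: [454.3, 43.0, 167.2]
orientation: [-3.105, 0.001, 0.071]
contact_force: [0.4, -0.1, 0.3]
grip_width: 85.0
gripper_force: 0.0
```

Run:
```python
from h import *
i=reds(); o=bot.get_obs(); print(o['time'],o['eef_pos'],np.degrees(o['orientation']))
```

```text
[439.4 244.3] [109.  43.] 0.5 47.1
[437.8   5. ] [109.  40.] 28.8 46.9
13.8333 [454.29901465  43.16420939 167.30344794] [-1.77885422e+02  6.73599048e-02  4.06728448e+00]
```

C at 1° is beyond the last joint's range, so I'll use the half-turn grasp at yaw 181°.

Run:
```python
from h import *
o,T=pose(); A=R.from_matrix(T[:3,:3])
for y,p in ((92,(447,140,170)),(181,(439,245,170))):
    print((A.inv()*rot(y)).as_rotvec(degrees=True).round(1),A.inv().apply(np.subtract(p,o['eef_pos'])).round(1))
print(o['joint_pos'].round(2), rel((447,140,170,92),(439.3,244.5,170,181)))
```

```text
[ -1.7  -1.6 -87.9] [ -0.4 -97.1   0.9]
[  -0.2   -3.3 -176.9] [  -0.9 -202.4    4.8]
[ 0.07  0.11 -0.52  0.95  0.04  3.14] ([0.0, 0.0, -89.0], [104.7, -4.0, -0.0])
```

>>> {"api": "send_rows", "payload": {
  "steps": [-1.7,-1.6,-87.9,-0.4,-97.1,0.9,1,-1.7,-1.6,-87.9,-0.4,-97.1,0.9,1,-1.7,-1.6,-87.9,-0.4,-97.1,0.9,1,-1.7,-1.6,-87.9,-0.4,-97.1,0.9,1,-1.7,-1.6,-87.9,-0.4,-97.1,0.9,1,-1.7,-1.6,-87.9,-0.4,-97.1,0.9,1,-1.7,-1.6,-87.9,-0.4,-97.1,0.9,1,-1.7,-1.6,-87.9,-0.4,-97.1,0.9,1,-1.7,-1.6,-87.9,-0.4,-97.1,0.9,1,-1.7,-1.6,-87.9,-0.4,-97.1,0.9,1,-1.7,-1.6,-87.9,-0.4,-97.1,0.9,1,-1.7,-1.6,-87.9,-0.4,-97.1,0.9,1,-1.7,-1.6,-87.9,-0.4,-97.1,0.9,1,-1.7,-1.6,-87.9,-0.4,-97.1,0.9,1,-1.7,-1.6,-87.9,-0.4,-97.1,0.9,1]
}}

```text
time: 15.08
eef_pos: [447.0, 140.4, 169.8]
orientation: [-3.141, -0.0, 1.605]
contact_force: [0.7, 0.1, 0.3]
grip_width: 85.3
gripper_force: 0.0
```

>>> {"api": "send_rows", "payload": {
  "steps": [0,0,-89,104.7,-4,0,1,0,0,-89,104.7,-4,0,1,0,0,-89,104.7,-4,0,1,0,0,-89,104.7,-4,0,1,0,0,-89,104.7,-4,0,1,0,0,-89,104.7,-4,0,1,0,0,-89,104.7,-4,0,1,0,0,-89,104.7,-4,0,1,0,0,-89,104.7,-4,0,1,0,0,-89,104.7,-4,0,1,0,0,-89,104.7,-4,0,1,0,0,-89,104.7,-4,0,1,0,0,-89,104.7,-4,0,1,0,0,-89,104.7,-4,0,1,0,0,-89,104.7,-4,0,1]
}}

```text
time: 16.33
eef_pos: [439.6, 244.7, 169.9]
orientation: [3.142, -0.001, -3.127]
contact_force: [-0.0, -0.9, -0.0]
grip_width: 85.1
gripper_force: 0.0
```

Run:
```python
from h import *
i=reds(); o=bot.get_obs(); print(o['time'],o['eef_pos'],np.degrees(o['orientation']),o['joint_pos'].round(2))
```

```text
[458.7 244. ] [71. 40.] 0.8 46.7
16.3833 [439.6097689  244.69524355 169.9123792 ] [ 1.79993922e+02 -3.53839001e-02 -1.79132423e+02] [ 0.51  0.19 -0.41  0.97  0.    0.49]
```

>>> {"api": "send_rows", "payload": {
  "steps": [0,0,0,0,0,40,1,0,0,0,0,0,80,1,0,0,0,0,0,115,1,0,0,0,0,0,136,1,0,0,0,0,0,136,1,0,0,0,0,0,136,0,0,0,0,0,0,136,0,0,0,0,0,0,136,0,0,0,0,0,0,136,0,0,0,0,0,0,136,0,0,0,0,0,0,136,0]
}}

```text
time: 17.3
eef_pos: [440.8, 245.3, 35.6]
orientation: [3.14, 0.002, -3.124]
contact_force: [-0.8, -0.2, 7.8]
grip_width: 63.0
gripper_force: 68.9
```

>>> {"api": "send_rows", "payload": {
  "steps": [0,0,0,0,0,-20,0,0,0,0,0,0,-55,0,0,0,0,0,0,-90,0,0,0,0,0,0,-115,0,0,7,0,0,0,-115,0,0,14,0,0,0,-115,0,0,21,0,0,0,-115,0,0,26,0,0,0,-115,0,0,26,0,0,0,-115,0,0,26,0,0,0,-115,0,0,26,0,0,0,-115,0,0,26,0,0,0,-115,0,0,19,0,0,0,-115,0,0,12,0,0,0,-115,0,0,5,0,0,0,-115,0,0,0,0,0,0,-115,0,0,0,0,0,0,-115,0,0,0,0,0,0,-115,0,0,0,0,0,0,-115,0]
}}

```text
time: 18.88
eef_pos: [439.8, 245.0, 150.2]
orientation: [3.141, -0.001, -3.124]
contact_force: [0.7, -0.2, -5.2]
grip_width: 63.1
gripper_force: 70.1
```

```bash
python3 ft.py
```

```text
19.0833 [440.7 244.8 148.8] [-1.80e+02 -1.00e-01 -1.79e+02] 63.068965944272385
tool F,M [-0.47   0.053  5.514 -0.019  0.013  0.028]
sd [0.446 0.572 0.188 0.035 0.029 0.026]
```

>>> {"api": "send_rows", "payload": {
  "steps": [0,-7,0,0,0,0,0,0,-14,0,0,0,0,0,0,-21,0,0,0,0,0,0,-26,0,0,0,0,0,0,-26,0,0,0,0,0,0,-26,0,0,0,0,0,0,-26,0,0,0,0,0,0,-26,0,0,0,0,0,0,-19,0,0,0,0,0,0,-12,0,0,0,0,0,0,-5,0,0,0,0,0,0,0,0,0,0,0,0,0,0,0,0,0,0,0,0,0,0,0,0,0,0,0,0,0,0,0,0,0]
}}

```text
time: 20.38
eef_pos: [440.2, 244.4, 148.5]
orientation: [-3.141, 0.001, -3.125]
contact_force: [-1.1, -0.2, -4.9]
grip_width: 63.0
gripper_force: 70.4
```

```bash
python3 ft.py
```

```text
20.5833 [438.8 244.6 149.1] [ 180.    0. -179.] 63.200320084329114
tool F,M [-2.000e-03 -2.710e-01  5.087e+00  5.000e-03 -4.100e-02 -1.200e-02]
sd [0.551 0.342 0.264 0.02  0.022 0.008]
```

C moves in the expected direction, about 0.11 to 0.12 away from the other two. The signal is close to the noise, so I'll repeat with a longer average before committing.

>>> {"api": "send_rows", "payload": {
  "steps": [0,7,0,0,0,0,0,0,14,0,0,0,0,0,0,21,0,0,0,0,0,0,28,0,0,0,0,0,0,28,0,0,0,0,0,0,28,0,0,0,0,0,0,28,0,0,0,0,0,0,28,0,0,0,0,0,0,21,0,0,0,0,0,0,14,0,0,0,0,0,0,7,0,0,0,0,0,0,0,0,0,0,0,0,0,0,0,0,0,0,0,0,0,0,0,0,0,0,0,0,0,0,0,0,0,0,0,0,0,0,0,0,0,0,0,0,0,0,0]
}}

```text
time: 22.05
eef_pos: [441.6, 245.2, 149.6]
orientation: [3.141, -0.0, -3.125]
contact_force: [-0.1, -0.2, -5.7]
grip_width: 63.1
gripper_force: 71.2
```

```bash
sed -i 's/range(5)/range(16)/' ft.py; python3 ft.py
```

```text
22.8 [439.6 244.6 149. ] [ 180.   -0. -179.] 62.85254438457436
tool F,M [ 9.500e-02  1.000e-02  5.112e+00 -4.000e-03  4.200e-02 -1.400e-02]
sd [0.469 0.49  0.437 0.035 0.025 0.027]
```

>>> {"api": "send_rows", "payload": {
  "steps": [0,-7,0,0,0,0,0,0,-14,0,0,0,0,0,0,-21,0,0,0,0,0,0,-28,0,0,0,0,0,0,-28,0,0,0,0,0,0,-28,0,0,0,0,0,0,-28,0,0,0,0,0,0,-28,0,0,0,0,0,0,-21,0,0,0,0,0,0,-14,0,0,0,0,0,0,-7,0,0,0,0,0,0,0,0,0,0,0,0,0,0,0,0,0,0,0,0,0,0,0,0,0,0,0,0,0,0,0,0,0,0,0,0,0,0,0,0,0,0,0,0,0,0,0]
}}

```text
time: 24.27
eef_pos: [438.8, 244.6, 149.4]
orientation: [3.141, 0.001, -3.123]
contact_force: [-0.9, 0.6, -4.8]
grip_width: 63.4
gripper_force: 71.1
```

```bash
python3 ft.py
```

```text
25.0167 [439.7 244.6 148.9] [-180.   -0. -179.] 63.20424348941492
tool F,M [ 7.100e-02 -7.700e-02  5.245e+00  1.100e-02 -5.900e-02  1.000e-03]
sd [0.612 0.358 0.497 0.035 0.03  0.042]
```

Confirmed: +0.042 then −0.059 N·m, about 8 sigma. C is the rattling case, so I'll carry it to the bowl.

Run:
```python
from h import *
a=(439.4,244.6,149,181)
for s in (.25,.5,.75,1): print(rel(a,(439.4+s*230.6,244.6-s*349.6,149-4*s,181-36*s)))
```

```text
([-0.0, -0.0, 9.0], [-56.1, -88.4, 1.0])
([-0.0, -0.0, 18.0], [-112.2, -176.8, 2.0])
([0.0, -0.0, 27.0], [-168.3, -265.2, 3.0])
([0.0, -0.0, 36.0], [-224.5, -353.6, 4.0])
```

>>> {"api": "send_rows", "payload": {
  "steps": [0,0,1,-7,-11,0,0,0,0,3,-19,-29,0,0,0,0,5,-33,-52,1,0,0,0,8,-48,-75,1,0,0,0,10,-63,-99,1,0,0,0,12.5,-78,-123,1,0,0,0,15,-93,-147,2,0,0,0,17.5,-108,-171,2,0,0,0,20,-124,-195,2,0,0,0,22,-139,-219,2,0,0,0,24.5,-154,-243,3,0,0,0,27,-169,-266,3,0,0,0,29.5,-184,-290,3,0,0,0,32,-199,-313,4,0,0,0,34,-212,-334,4,0,0,0,35.5,-221,-348,4,0,0,0,36,-224.5,-353.6,4,0,0,0,36,-224.5,-353.6,4,0,0,0,36,-224.5,-353.6,4,0,0,0,36,-224.5,-353.6,4,0]
}}

```text
time: 26.73
eef_pos: [669.5, -104.0, 144.5]
orientation: [-3.141, -0.002, 2.532]
contact_force: [0.6, -0.4, -4.7]
grip_width: 63.0
gripper_force: 71.2
```

Run:
```python
from h import *
o=bot.get_obs(); print(o['time'],o['eef_pos'],np.degrees(o['orientation']),np.abs(o['qd']).max())
a,_=get_image('scene'); b,_=get_image('side'); cv2.imwrite('pics/end.png',cv2.resize(np.hstack([a,b]),(800,300),interpolation=cv2.INTER_AREA))
```

```text
26.7333 [ 669.45461579 -103.98164396  144.4571045 ] [-1.79978723e+02 -1.11316692e-01  1.45062869e+02] 0.008108096823897805
```

View pics/end.png

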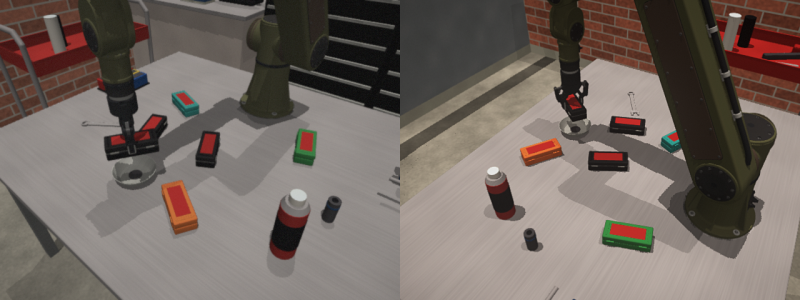

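The case hangs level over the bowl, at (132,145) in the scene half and (573,108) in the side half. The two quiet cases, the can, the impact socket and the spanner are all in place, so I'll hand in.

```bash
python3 -c "
from station import bot; print(bot.sign_off())"
```

```text
the job is handed in; nothing more can be done
None
```

I handed the job in with the rattling case (C, the one that stood at about x 439, y 245 mm) held lid up and still about 10 cm over the bowl; A and B are back where they stood, lid up, and the sign-off gave no verdict.

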